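Find the box key that fits the slicer's nut

ROBOT

A 6-joint arm with a two-finger parallel gripper is mounted at the origin on the work surface. World frame = base frame: x ahead of the robot, y to its left, z up, the work surface at z = 0. Lengths are in m, angles in rad, forces in N, time in s.
With the tool pointing down it reaches from about 0.225 to 0.875 m from the base axis. Payload 3.4 kg.
Tool frame: the origin (TCP) lies at the very end of the fingers, on their centre line; the grasp point (between the pads) lies 19 mm behind it; z points along the fingers, y is the direction in which the jaws open and shut (so a half turn about z gives the same grasp; the last joint's range is limited). The gripper opens to 85 mm and grips with 20 to 120 N. Pads are 22 mm wide; open, the fingers measure 114 mm over their backs; the gripper's body (76 mm by 85 mm) begins 54 mm behind the grasp point. The pads swing forward as they close: fully open they stand 13 mm farther back than shut.
Start: joints at [1.136, 0.276, 1.505, -0, 1.361, -0.121], TCP at [0.178, 0.547, 0.231] pointing down, gripper open.
Joint ranges: [-2.89, 2.89], [-0.75, 2.08], [0.22, 2.7], [-1.18, 4.32], [0.11, 2.71], [-2.7, 2.7]. Speed limits (rad/s): [2.57, 2.57, 3.14, 3.14, 3.14, 3.14].

INTERFACE

Orientations are given as a unit quaternion [w, x, y, z].
In Python, from rig import manip gives the robot as it stands. The module is installed in compiled form; this text tells all that it offers.
- The arm moves only by the tool carry_out, never from a script. Its argument "moves" is one flat list of numbers, 5 for each row, row after row: the opening in per cent of the stroke, from 0 (shut) to 100 (fully open), then the shift along the world's x, y, z in cm, then the turn about the world's z in rad. A call has exactly 10 rows; each row shifts and turns the commanded pose from where the row before left it; what a row does not reach is not made up. A row lasts 1/10 s, in which the tool goes at most 50 mm and 8.59 degrees, less where a joint would pass 70% of its speed; a pose out of reach is approached as far as the arm can. A call is refused whole if a number of a shift passes 5 or a number of a turn 0.15, either way. A call with a gripper value outside its range is refused whole. The fingers move at their own pace and stop on an object; "squeeze" is the grip in N (left out, the last holds). Time passes only in rows, so rows that do not move let the fingers close, or fill a call up. It gives the time, the measured TCP pose, the force and the opening at its end, in the units of the state.
- manip.get_state(): the state, without advancing time (a new reading comes with each control period).
- manip.get_image(name): name is "scene" or "top" or "wrist"; returns the picture (420x560x3 uint8, red, green, blue); there is no depth.
- manip.camera_info(name): a dict with "fov_y" (degrees; the focal length in pixels is half the picture's height over the tangent of half this angle, whatever the lens; pixels are square), "cx", "cy" (the principal point, pixels), "rvec" (rotation vector, rad) and "tvec" (3), from world to camera coordinates, as OpenCV has them; the wrist camera has in their place "hand_eye" (4x4, takes a point from camera to tool coordinates, whose origin is the TCP and whose axes are the flange's). Camera axes: x right, y down, z forward; pixel columns grow to the right and rows downward; lengths in m; the calibration is good to about 2 mm. A picture is of the moment at which its call begins: read the wrist's pose just before it. camera_info takes no time and is no camera call.
- manip.sign_off(): hands the job in, once; it reports no verdict.
The state is a dict: "clock": time; "qpos": joint angles; "qd": joint speeds; "effort": joint torques, N m; "position": TCP position; "ee_rot": TCP orientation; "contact_force": force on the tool from outside, world axes, zero at the start; "moment": the same for the moment, N m; "width": finger opening in m.
Only numpy, scipy, OpenCV 4.12 (cv2) and the standard library are available. Lean on these libraries where they do the work, as an engineer would, in place of code of your own. Each camera call takes 0.05 s, during which the arm holds its last target. There are 200 camera calls.

TASK

Try the box keys from the blue tray, one at a time, on the brass hex nut sunk in the slicer's drive until you find the one that goes fully home over it. Stand every key that does not fit upright in the tray again, and finish with the fitting key seated upright right down on the nut and still held in the gripper: do not let go of it. Leave the bowls, tub, spatula, jar and cup where they are.

Things in the scene. Friction and masses are not known exactly. Their poses are not given: they have to be found in the camera images.
- key_1: box key, 100 mm long, 0.2 kg, standing mouth down in the tray. Origin: centre of the open mouth at its lower end; z up along the key. Orange wing grip 60 to 100 mm up, 42 mm along key x, 18 mm thick along key y (pinch across that); 16 mm round shank below it; steel socket from 0 to 34 mm. Which nut it fits is not told.
- key_2: box key like key_1, with a socket of another size; same origin, axes and sizes otherwise. All: sockets are 31, 38 and 45 mm across outside. The hexagonal bore is 22 mm deep, its flats face key x and every 60 degrees from it.
- key_3: box key like key_1, with a socket of another size; same origin, axes and sizes otherwise. All: the bore is 1.6 mm wider across flats than the nut it fits; turned up to some 5 degrees off, the fitting key still enters.
- tray: blue open tray, fixed, 110 (x) x 280 (y) mm, walls 18 mm high and 4 mm thick, floor 4 mm thick; origin: centre of its underside. The keys start 85 mm apart on its lengthwise centre line, in random order.
- slicer: low steel slicer base, fixed: drive block 160 x 160 mm, top 60 mm above the table; white motor housing on its +x side, 70 to 160 mm from the origin, 92 mm high. Origin: centre of the drive block's underside, z up. The two spare heads with nuts on a white block at the table's far edge are not part of the job.
- nut_seat (a point): point on the nut's axis on the floor of the round well the nut stands in, 66 mm above the table. The fitting key goes down until its origin is at this point; one too small stops on the nut, about 12 mm higher, one too big on the collar, about 14 mm higher. The well leaves about 1 mm round the fitting key.
- nut_top (a point): top centre of the brass nut, 12 mm above nut_seat; 19, 25 or 31 mm across flats (not told, changes from start to start). Flats always face WORLD x and every 60 degrees from it, whatever the slicer's or this point's yaw. The blue collar plate round it is 70 mm square, its top 14 mm above nut_seat.
- green_bowl: green plastic bowl, 170 mm across, 80 high; bystander, origin: centre of its underside.
- steel_bowl: steel bowl, 160 mm across, 70 high; bystander, origin: centre of its underside.
- tub: white lidded food tub, 108 x 138 x 63 mm; bystander, origin: centre of its underside.
- spatula: spatula with black handle lying flat, 240 mm long; bystander, origin: centre of its underside (roughly mid-length).
- jar: amber jar with white lid, 60 mm across, 90 high; bystander, origin: centre of its underside.
- cup: steel cup, 70 mm across, 80 high; bystander, origin: centre of its underside.
Not all that is in view belongs to the job. Leave any green look-alike of the key_1 alone. Leave any turquoise look-alike of the key_3 alone.

How it is judged:
By the outcome, as a careful person would: the job done as asked, in the order asked, and still so for the second after the job is handed in, while the arm keeps its last pose, push and grip.
It also fails if it takes over 72 s, if anything falls off the work surface, if the arm or the gripper's body presses on something with over 40 N, if the wrist force passes 120 N, or if a joint passes its speed limit or range.

## Working session

There is one attempt and no reset: what is moved stays moved. The work goes in short steps, Python scripts to look and compute and a tool call to move; the robot and the scene stay as the last step left them, time stands still between calls to the robot, and variables do not carry over. Pictures are saved under pics/ and viewed, about 8 in all and at most 12, crops included, and the job is handed in when it is done.

Besides the shell and the picture viewer there is one more tool, called after "Emit:" by a JSON object that holds its "method" and its "body". carry_out: Moves the arm, as the interface text tells. Its arguments: {"type":"object","properties":{"moves":{"type":"array","items":{"type":"number"}},"squeeze":{"type":"number"}},"required":["moves"]}

```bash
mkdir -p pics; cat > h.py <<'E'
import numpy as np, cv2
from rig import manip
def K(i):
    f=210/np.tan(np.radians(i['fov_y'])/2); return f
def cam(name,st=None):
    i=manip.camera_info(name); f=K(i)
    if 'hand_eye' in i:
        st=st or manip.get_state(); w,x,y,z=st['ee_rot']
        from scipy.spatial.transform import Rotation as R
        T=np.eye(4);T[:3,:3]=R.from_quat([x,y,z,w]).as_matrix();T[:3,3]=st['position']
        M=T@np.array(i['hand_eye']); return f,i['cx'],i['cy'],M[:3,:3],M[:3,3]
    Rm=cv2.Rodrigues(np.array(i['rvec'],float))[0]
    return f,i['cx'],i['cy'],Rm.T,-Rm.T@np.array(i['tvec'],float)
def ray(c,u,v,z):
    f,cx,cy,R,t=c; d=R@np.array([(u-cx)/f,(v-cy)/f,1]); return t+d*(z-t[2])/d[2]
def proj(c,p):
    f,cx,cy,R,t=c; q=R.T@(np.array(p)-t); return f*q[0]/q[2]+cx,f*q[1]/q[2]+cy
def snap(name,fn):
    st=manip.get_state(); im=manip.get_image(name)[:,:,::-1].copy(); cv2.imwrite('pics/'+fn+'.png',im); return im,cam(name,st)
E
python3 - <<'E'
from h import *
a,c=snap('scene','s0');b,d=snap('top','t0');e,w=snap('wrist','w0')
for n in ['scene','top','wrist']: print(manip.camera_info(n))
print(manip.get_state())
print(c[4],d[4],w[4])
E
```

```text
{'fov_y': 46.641687464553215, 'cx': 277.59057592326747, 'cy': 206.46957293214703, 'rvec': array([ 2.11104387,  0.67601203, -0.37854689]), 'tvec': array([-0.45631586, -0.1046998 ,  2.09845125])}
{'fov_y': 44.282036609972884, 'cx': 281.36043020819494, 'cy': 210.75885392677952, 'rvec': array([ 2.09702331, -2.11406487,  0.23092898]), 'tvec': array([0.00870738, 0.54760451, 1.47702984])}
{'fov_y': 63.401605181804285, 'cx': 287.42623516864097, 'cy': 210.98521239096056, 'hand_eye': array([[-6.02520286e-04, -9.50272605e-01, -3.11418711e-01,
         7.88454299e-02],
       [ 9.99998893e-01, -1.48953381e-04, -1.48023637e-03,
        -1.09197946e-03],
       [ 1.36024120e-03, -3.11419258e-01,  9.50271643e-01,
        -1.42342082e-01],
       [ 0.00000000e+00,  0.00000000e+00,  0.00000000e+00,
         1.00000000e+00]])}
{'clock': 0.15, 'qpos': array([ 1.13600603e+00,  2.76499880e-01,  1.50579769e+00, -3.76593069e-05,
        1.36069864e+00, -1.20987810e-01]), 'qd': array([-3.30416330e-05, -1.90198838e-03, -4.59304115e-03,  7.86788486e-04,
        5.12717039e-04, -1.04887950e-03]), 'effort': array([ 1.95338638e-03, -4.17146981e+01, -2.46032041e+01,  2.94890879e-05,
        7.71288062e-03, -8.19661096e-06]), 'position': array([0.17734475, 0.54658079, 0.23062761]), 'ee_rot': array([-1.74809007e-04,  1.56254340e-01,  9.87716603e-01, -6.79904157e-04]), 'contact_force': array([ 0.1532376 ,  0.41028081, -0.39593781]), 'moment': array([ 0.02178786, -0.0235567 ,  0.01975958]), 'width': 0.08560683548279806}
[ 1.43346943 -1.14244295  1.1236874 ] [0.21383565 0.00497073 1.56070922] [0.10206293 0.57000622 0.37288306]
```

View pics/t0.png

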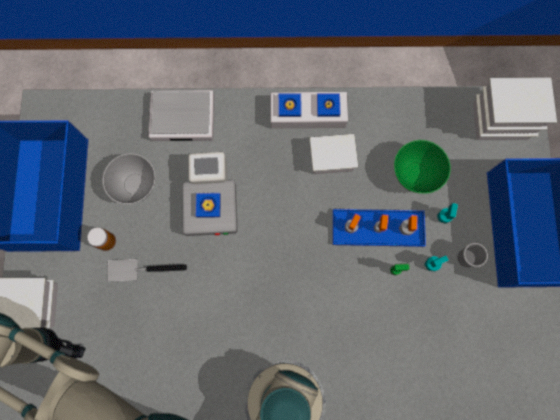

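View pics/s0.png

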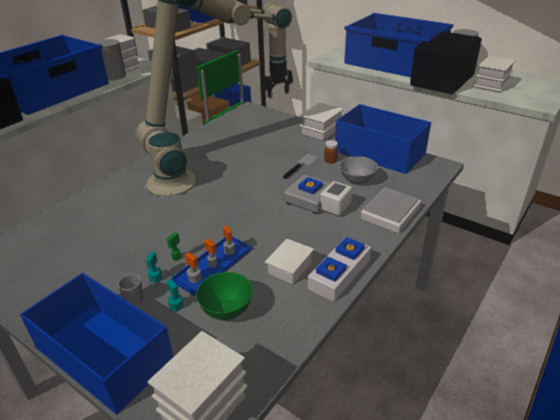

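The top view shows the tray at about (379,228), with orange keys at (352,224), (382,224) and (410,225). The nut is at (208,205), with the motor housing above it in the picture (+x). The green and turquoise decoys stand outside the tray.

```bash
python3 - <<'E'
from h import *
c=cam('top'); im=cv2.imread('pics/t0.png'); hsv=cv2.cvtColor(im,cv2.COLOR_BGR2HSV)
def blobs(m,z,nm,lo):
    n,l,s,ce=cv2.connectedComponentsWithStats(m)
    for i in range(1,n):
        if s[i,4]>lo:
            r=cv2.minAreaRect(np.argwhere(l==i)[:,::-1].astype(np.float32)); print(nm,ce[i].round(1),s[i,4],ray(c,*ce[i],z).round(4),'rect',np.round(r[0],1),np.round(r[1],1),r[2], [ray(c,*p,z)[:2].round(3).tolist() for p in cv2.boxPoints(r)])
blobs(cv2.inRange(hsv,(3,150,120),(14,255,255)),0.09,'orange',20)
blobs(cv2.inRange(hsv,(15,100,100),(32,255,255)),0.078,'brass',10)
mb=cv2.inRange(hsv,(105,120,60),(125,255,255)); blobs(mb,0.018,'blue',300)
E
```

```text
orange [354.2 221.2] 72 [ 0.5081 -0.2071  0.09  ] rect [354.3 221.4] [ 5.4 13.9] 26.56505012512207 [[0.493, -0.191], [0.53, -0.21], [0.522, -0.224], [0.486, -0.205]]
orange [383.8 221.6] 79 [ 0.5064 -0.2931  0.09  ] rect [384. 222.] [14.  6.] 90.0 [[0.526, -0.286], [0.526, -0.303], [0.484, -0.301], [0.485, -0.284]]
orange [413.4 222.3] 76 [ 0.5036 -0.3789  0.09  ] rect [413.5 222.5] [13.  5.] 90.0 [[0.522, -0.373], [0.522, -0.388], [0.484, -0.385], [0.484, -0.371]]
brass [289.5 104.6] 51 [ 0.879  -0.0236  0.078 ] rect [289.5 104.5] [7. 7.] 90.0 [[0.891, -0.013], [0.891, -0.034], [0.868, -0.034], [0.868, -0.013]]
brass [328.4 104.4] 30 [ 0.8786 -0.1434  0.078 ] rect [328.5 104.5] [5. 5.] 90.0 [[0.887, -0.136], [0.886, -0.152], [0.87, -0.151], [0.87, -0.136]]
brass [207.8 204.7] 87 [0.5639 0.2213 0.078 ] rect [208.  204.5] [ 9. 10.] 90.0 [[0.578, 0.236], [0.578, 0.206], [0.551, 0.206], [0.551, 0.235]]
blue [273.9  18. ] 20654 [1.2169 0.0238 0.018 ] rect [279.5  19. ] [ 38. 559.] 90.0 [[1.293, 0.947], [1.276, -0.936], [1.135, -0.918], [1.151, 0.931]]
blue [289.4 104.6] 393 [ 0.9059 -0.0
[... 179 characters left out ...]
 [21. 22.] 90.0 [[0.942, -0.114], [0.941, -0.185], [0.869, -0.182], [0.869, -0.112]]
blue [ 41.2 185. ] 10765 [0.6449 0.7477 0.018 ] rect [ 43.5 185. ] [130.  87.] 90.0 [[0.861, 0.899], [0.859, 0.622], [0.441, 0.591], [0.443, 0.853]]
blue [525.9 221.1] 8607 [ 0.5186 -0.7405  0.018 ] rect [523. 222.] [ 72. 128.] -0.0 [[0.324, -0.604], [0.721, -0.641], [0.719, -0.866], [0.322, -0.817]]
blue [207.5 204.7] 432 [0.5779 0.2308 0.018 ] rect [207.5 204.5] [23. 23.] 90.0 [[0.615, 0.267], [0.615, 0.196], [0.542, 0.195], [0.543, 0.265]]
blue [377.2 228.2] 2637 [ 0.5003 -0.2867  0.018 ] rect [379.  227.4] [92.6 36. ] 0.9391909241676331 [[0.451, -0.149], [0.562, -0.154], [0.555, -0.437], [0.444, -0.428]]
```

Emit:
{"method": "carry_out", "body": {"moves": [100,3.9,-3.2,0,0.031,100,3.9,-3.2,0,0.031,100,3.9,-3.2,0,0.031,100,3.9,-3.2,0,0.031,100,3.9,-3.2,0,0.031,100,3.9,-3.2,0,0.031,100,3.9,-3.2,0,0.031,100,3.9,-3.2,0,0.031,100,3.9,-3.2,0,0.031,100,3.9,-3.2,0,0.031]}}

```text
clock: 1.15
position: [0.5652, 0.2282, 0.2311]
ee_rot: [-0.0, 0.001, 1.0, 0.0]
contact_force: [-0.9, 0.4, 0.5]
width: 0.0855
```

Emit:
{"method": "carry_out", "body": {"moves": [100,0,0,0,0,100,0,0,0,0,100,0,0,0,0,100,0,0,0,0,100,0,0,0,0,100,0,0,0,0,100,0,0,0,0,100,0,0,0,0,100,0,0,0,0,100,0,0,0,0]}}

```text
clock: 2.15
position: [0.564, 0.2298, 0.2313]
ee_rot: [0.0, 0.002, 1.0, 0.0]
contact_force: [-0.8, -0.4, 0.2]
width: 0.0854
```

```bash
python3 - <<'E'
from h import *
im,c=snap('wrist','w1'); s=manip.get_state(); print(s['clock'],s['position'],s['ee_rot'],s['contact_force'])
hsv=cv2.cvtColor(im,cv2.COLOR_BGR2HSV)
def blobs(m,z,nm,lo):
    n,l,s,ce=cv2.connectedComponentsWithStats(m)
    for i in range(1,n):
        if s[i,4]>lo:
            p=np.argwhere(l==i)[:,::-1].astype(np.float32)
            r=cv2.minAreaRect(p); (x,y),R=cv2.minEnclosingCircle(p); print(nm,ce[i].round(1),s[i,4],ray(c,*ce[i],z).round(4),'circ',ray(c,x,y,z).round(4),R,[ray(c,*p,z)[:2].round(4).tolist() for p in cv2.boxPoints(r)])
blobs(cv2.inRange(hsv,(15,100,90),(32,255,255)),0.078,'brass',50)
blobs(cv2.inRange(hsv,(105,120,50),(125,255,255)),0.080,'blue',1000)
E
```

```text
2.2 [0.56403321 0.22977981 0.23129093] [-3.02147828e-05  1.90156829e-03  9.99998191e-01  3.47332384e-05] [ 0.09443555 -0.33321913 -0.50917373]
brass [279.3 190.9] 918 [0.5626 0.2207 0.078 ] circ [0.5629 0.2209 0.078 ] 18.803667068481445 [[0.5479, 0.2038], [0.5462, 0.2366], [0.5773, 0.2384], [0.5791, 0.2046]]
blue [279.4 190.4] 4864 [0.5616 0.2209 0.08  ] circ [0.5616 0.2205 0.08  ] 53.44105529785156 [[0.5274, 0.1865], [0.5277, 0.2553], [0.5986, 0.2571], [0.5983, 0.1831]]
```

View pics/w1.png

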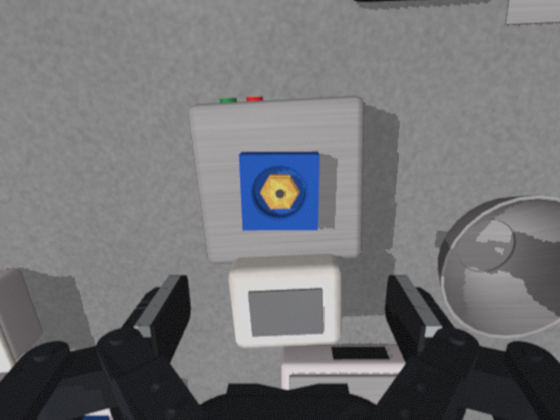

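The nut is at about (0.5627, 0.2208), roughly 29–31 mm across flats, and the well measures about 48 mm. That points to the 45 mm socket. Next I'll look at the keys from near.

Emit:
{"method": "carry_out", "body": {"moves": [100,-0.6,-5,0,0,100,-0.6,-5,0,0,100,-0.6,-5,0,0,100,-0.6,-5,0,0,100,-0.6,-5,0,0,100,-0.6,-5,0,0,100,-0.6,-5,0,0,100,-0.6,-5,0,0,100,-0.6,-5,0,0,100,-0.6,-5,0,0]}}

```text
clock: 3.2
position: [0.5039, -0.2687, 0.2315]
ee_rot: [0.0, 0.002, 1.0, -0.0]
contact_force: [0.5, 1.5, 0.1]
width: 0.0854
```

Emit:
{"method": "carry_out", "body": {"moves": [100,0,-2,1,0,100,0,0,0,0,100,0,0,0,0,100,0,0,0,0,100,0,0,0,0,100,0,0,0,0,100,0,0,0,0,100,0,0,0,0,100,0,0,0,0,100,0,0,0,0]}}

```text
clock: 4.2
position: [0.5045, -0.2866, 0.2413]
ee_rot: [0.0, 0.002, 1.0, 0.0]
contact_force: [-0.1, 0.1, 0.3]
width: 0.0855
```

```bash
python3 - <<'E'
from h import *
im,c=snap('wrist','w2'); s=manip.get_state(); print(s['clock'],s['position'],s['ee_rot'],s['contact_force'])
hsv=cv2.cvtColor(im,cv2.COLOR_BGR2HSV)
m=cv2.inRange(hsv,(3,150,90),(14,255,255))
n,l,s,ce=cv2.connectedComponentsWithStats(m)
for i in range(1,n):
  if s[i,4]>100:
    p=np.argwhere(l==i)[:,::-1].astype(np.float32)
    r=cv2.minAreaRect(p); print(ce[i].round(1),s[i],ray(c,*ce[i],.1).round(4),[ray(c,*p,.1)[:2].round(4).tolist() for p in cv2.boxPoints(r)])
E
```

```text
4.25 [ 0.50448766 -0.28663884  0.24130431] [-2.03820956e-06  1.88531895e-03  9.99998221e-01  5.56635967e-05] [0.42587525 0.57249557 0.25457775]
[187.9 189.5] [ 174  164   29   53 1375] [ 0.4983 -0.374   0.1   ] [[0.4762, -0.3835], [0.4763, -0.36], [0.5224, -0.3638], [0.5223, -0.3885]]
[282.8 191.8] [ 271  165   25   54 1012] [ 0.5007 -0.2923  0.1   ] [[0.5231, -0.3049], [0.4766, -0.2966], [0.4794, -0.2802], [0.5262, -0.2878]]
[376.7 193.7] [ 355  168   46   53 1411] [ 0.5027 -0.2113  0.1   ] [[0.5137, -0.234], [0.478, -0.2135], [0.4927, -0.1904], [0.5295, -0.2103]]
```

View pics/w2.png

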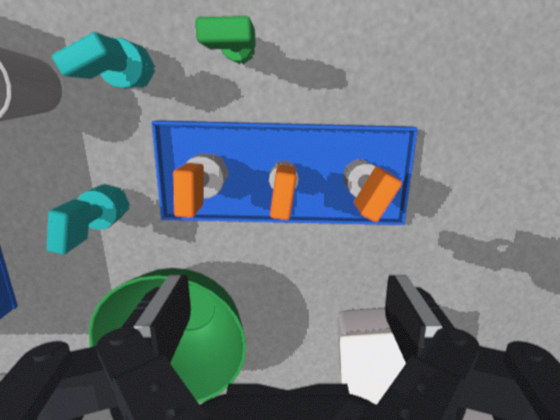

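The keys left to right are 45, 31 and 38 mm by appearance, with the largest at y≈-0.376. I'll move over it for a close look.

Emit:
{"method": "carry_out", "body": {"moves": [50,-0.5,-4.5,-1,0,50,0,-4.4,-1,0,50,0,0,0,0,50,0,0,0,0,50,0,0,0,0,50,0,0,0,0,50,0,0,0,0,50,0,0,0,0,50,0,0,0,0,50,0,0,0,0]}}

```text
clock: 5.25
position: [0.4996, -0.3754, 0.2215]
ee_rot: [0.0, 0.002, 1.0, -0.0]
contact_force: [0.6, -0.2, -0.6]
width: 0.0426
```

```bash
python3 - <<'E'
from h import *
im,c=snap('wrist','w3'); s=manip.get_state(); print(s['clock'],s['position'],s['ee_rot'],s['contact_force'],s['width'])
hsv=cv2.cvtColor(im,cv2.COLOR_BGR2HSV)
m=cv2.inRange(hsv,(3,150,90),(14,255,255))
n,l,st,ce=cv2.connectedComponentsWithStats(m)
i=np.argmin(abs(ce[1:,0]-280)+1e3*(st[1:,4]<500))+1
v=hsv[:,:,2][l==i]; t,_=cv2.threshold(v.reshape(-1,1),0,255,cv2.THRESH_OTSU); print(ce[i],st[i],t,np.percentile(v,[5,25,50,75,95]))
for mm in (l==i,(l==i)&(hsv[:,:,2]>t)):
    r=cv2.minAreaRect(np.argwhere(mm)[:,::-1].astype(np.float32)); print([ray(c,*p,.104)[:2].round(4).tolist() for p in cv2.boxPoints(r)],r)
x,y,w,h=st[i,:4]; cr=im[max(0,y-80):y+h+50,x-90:x+w+90]; print(x-90,y-80)
cv2.imwrite('pics/w3c.png',cv2.resize(cr,None,fx=3,fy=3)); print(cr.shape)
E
```

```text
5.3 [ 0.49952325 -0.37548783  0.22143434] [ 4.36150116e-05  1.76496918e-03  9.99998441e-01 -1.21399599e-06] [ 0.02899456  0.1129058  -0.19759484] 0.04268990541325966
[288.62323391 199.84144427] [275 173  25  57 637] 196.0 [147. 192. 237. 242. 242.]
[[0.5201, -0.3877], [0.4738, -0.3837], [0.4751, -0.3673], [0.5215, -0.3703]] ((287.3785095214844, 200.95338439941406), (21.24034881591797, 55.99274444580078), 4.289153575897217)
[[0.5201, -0.3877], [0.4801, -0.3842], [0.4814, -0.3682], [0.5215, -0.3709]] ((286.7293395996094, 204.9422149658203), (20.542308807373047, 47.940364837646484), 4.289153099060059)
185 93
(187, 205, 3)
```

View pics/w3c.png

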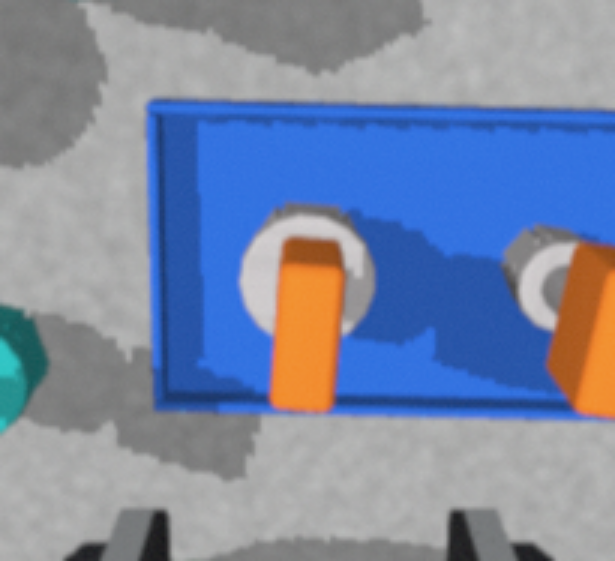

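Emit:
{"method": "carry_out", "body": {"moves": [50,0.1,-0.2,-3,-0.075,50,0,0,-4,0,50,0,0,-4,0,50,0,0,-3,0,50,0,0,-1.8,0,50,0,0,0,0,50,0,0,0,0,50,0,0,0,0,0,0,0,0,0,0,0,0,0,0], "squeeze": 70}}

```text
clock: 6.3
position: [0.501, -0.378, 0.0645]
ee_rot: [0.001, 0.039, 0.999, -0.001]
contact_force: [1.4, 0.3, -1.5]
width: 0.0174
```

Emit:
{"method": "carry_out", "body": {"moves": [0,0,0,0,0,0,0,0,0,0,0,0,0,0,0,0,0,0,0,0,0,0,0,0,0,0,0,0,0,0,0,0,0,0,0,0,0,0,0,0,0,0,0,0,0,0,0,0,0,0]}}

```text
clock: 7.3
position: [0.501, -0.378, 0.0644]
ee_rot: [0.001, 0.039, 0.999, -0.0]
contact_force: [-0.6, 1.2, 6.3]
width: 0.0172
```

Emit:
{"method": "carry_out", "body": {"moves": [0,0,0,3.9,0,0,0,0,3.9,0,0,0,0,3.9,0,0,0,0,3.9,0,0,0.4,4,0,0.0125,0,0.4,4,0,0.0125,0,0.4,4,0,0.0125,0,0.4,4,0,0.0125,0,0.4,4,0,0.0125,0,0.4,4,0,0.0125]}}

```text
clock: 8.3
position: [0.5238, -0.1359, 0.2186]
ee_rot: [-0.001, 0.002, 1.0, 0.0]
contact_force: [0.1, 0.2, -2.5]
width: 0.0171
```

Emit:
{"method": "carry_out", "body": {"moves": [0,0.4,4,0,0,0,0.4,4,0,0,0,0.4,4,0,0,0,0.4,4,0,0,0,0.4,4,0,0,0,0.4,4,0,0,0,0.4,4,0,0,0,0.4,4,0,0,0,0.4,3,0,0,0,0.19,0.88,0,0]}}

```text
clock: 9.3
position: [0.5619, 0.2243, 0.2182]
ee_rot: [-0.001, 0.0, 1.0, 0.001]
contact_force: [-0.2, -0.6, -1.5]
width: 0.0173
```

Emit:
{"method": "carry_out", "body": {"moves": [0,0,0,0,0,0,0,0,0,0,0,0,0,0,0,0,0,0,0,0,0,0,0,0,0,0,0,0,0,0,0,0,0,0,0,0,0,0,0,0,0,0,0,0,0,0,0,0,0,0]}}

```text
clock: 10.3
position: [0.5624, 0.2212, 0.2193]
ee_rot: [-0.0, 0.002, 1.0, 0.0]
contact_force: [0.8, 0.2, -1.2]
width: 0.017
```

```bash
python3 - <<'E'
from h import *
im,c=snap('wrist','w4'); s=manip.get_state(); print(s['clock'],s['position'],s['ee_rot'],s['contact_force'],s['width'])
im,c=snap('scene','s4'); cv2.imwrite('pics/s4c.png',cv2.resize(im[110:260,240:420],None,fx=4,fy=4))
E
```

```text
10.35 [0.56234668 0.22124266 0.2193087 ] [-1.40750828e-05  1.85162896e-03  9.99998284e-01  6.20953005e-05] [ 0.3230283   0.00582589 -1.46709041] 0.016806561767129698
```

View pics/w4.png

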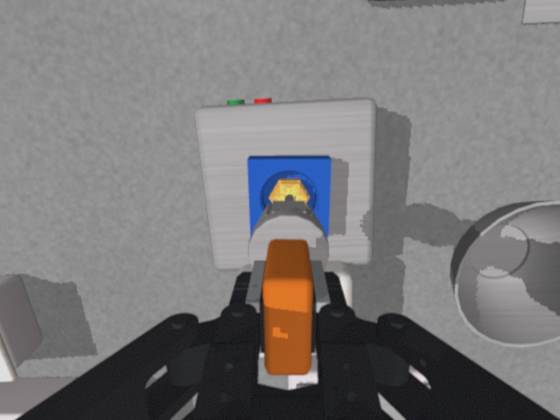

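The key hangs upright, and its socket is in line with the nut at column ~289. I'll descend to just above the collar.

Emit:
{"method": "carry_out", "body": {"moves": [0,0.05,-0.04,-2,0,0,0,0,-2,0,0,0,0,-2,0,0,0,0,-1.4,0,0,0,0,0,0,0,0,0,0,0,0,0,0,0,0,0,0,0,0,0,0,0,0,0,0,0,0,0,0,0]}}

```text
clock: 11.4
position: [0.5631, 0.2208, 0.1458]
ee_rot: [0.0, 0.002, 1.0, 0.0]
contact_force: [-0.2, -0.1, -1.2]
width: 0.0174
```

Emit:
{"method": "carry_out", "body": {"moves": [0,0,0,-0.1,0,0,0,0,-0.1,0,0,0,0,-0.1,0,0,0,0,-0.1,0,0,0,0,-0.1,0,0,0,0,-0.1,0,0,0,0,0,0,0,0,0,0,0,0,0,0,0,0,0,0,0,0,0]}}

```text
clock: 12.4
position: [0.5629, 0.2208, 0.1393]
ee_rot: [0.0, 0.002, 1.0, 0.0]
contact_force: [0.2, 0.6, -2.1]
width: 0.0172
```

Emit:
{"method": "carry_out", "body": {"moves": [0,0,0,-0.1,0,0,0,0,-0.1,0,0,0,0,-0.1,0,0,0,0,-0.1,0,0,0,0,0,0,0,0,0,0,0,0,0,0,0,0,0,0,0,0,0,0,0,0,0,0,0,0,0,0,0]}}

```text
clock: 13.4
position: [0.563, 0.2208, 0.1354]
ee_rot: [0.0, 0.002, 1.0, 0.0]
contact_force: [0.7, 0.9, -2.2]
width: 0.0173
```

The mouth is already below the nut top with no resistance, so I'll continue.

Emit:
{"method": "carry_out", "body": {"moves": [0,0,0,-0.1,0,0,0,0,-0.1,0,0,0,0,-0.1,0,0,0,0,-0.1,0,0,0,0,-0.1,0,0,0,0,-0.1,0,0,0,0,-0.1,0,0,0,0,-0.1,0,0,0,0,0,0,0,0,0,0,0]}}

```text
clock: 14.4
position: [0.5633, 0.2212, 0.1273]
ee_rot: [0.0, 0.002, 1.0, 0.001]
contact_force: [2.1, 4.4, -1.7]
width: 0.017
```

Emit:
{"method": "carry_out", "body": {"moves": [0,0,0,-0.05,0,0,0,0,-0.05,0,0,0,0,-0.05,0,0,0,0,0,0,0,0,0,0,0,0,0,0,0,0,0,0,0,0,0,0,0,0,0,0,0,0,0,0,0,0,0,0,0,0]}}

```text
clock: 15.4
position: [0.5634, 0.2212, 0.1266]
ee_rot: [0.001, 0.002, 1.0, 0.001]
contact_force: [2.8, 3.8, 2.9]
width: 0.0174
```

Contact came at TCP z 0.1266, against 0.1264 expected for a full seat. I'll press gently to confirm and ease the side load.

Emit:
{"method": "carry_out", "body": {"moves": [0,0.02,0.03,-0.05,0,0,0,0,-0.05,0,0,0,0,0,0,0,0,0,0,0,0,0,0,0,0,0,0,0,0,0,0,0,0,0,0,0,0,0,0,0,0,0,0,0,0,0,0,0,0,0]}}

```text
clock: 16.4
position: [0.5634, 0.2213, 0.1265]
ee_rot: [0.001, 0.002, 1.0, 0.0]
contact_force: [0.7, 4.7, 8.0]
width: 0.0173
```

```bash
python3 - <<'E'
from h import *
im,c=snap('wrist','w5'); s=manip.get_state(); print(s['clock'],s['position'],s['ee_rot'],s['contact_force'],s['width'])
im,c=snap('scene','s5'); a=cv2.resize(im[130:230,260:380],None,fx=5,fy=5); print(proj(c,(.563,.221,.066)),proj(c,(.563,.221,.166)))
t,c=snap('top','t5'); cv2.imwrite('pics/s5c.png',cv2.resize(np.hstack([im[130:230,260:380],w5]) if 0 else a,(600,500)))
E
```

```text
16.45 [0.56343132 0.22128668 0.12649888] [8.60896851e-04 1.87937745e-03 9.99997808e-01 3.32305141e-04] [0.84244798 3.77119394 8.34281226] 0.01711547172487701
(np.float64(309.66564164545457), np.float64(186.30031455179764)) (np.float64(310.06338177911226), np.float64(164.46751064507924))
```

View pics/w5.png

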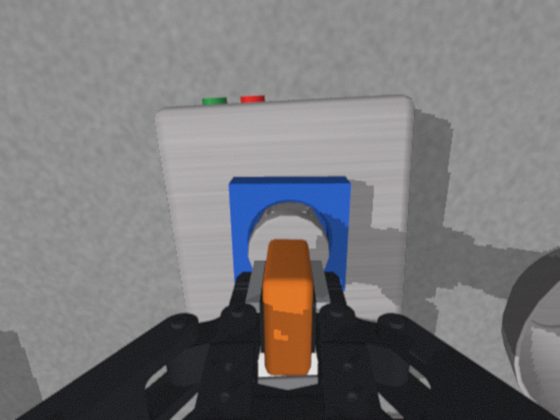

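View pics/s5c.png

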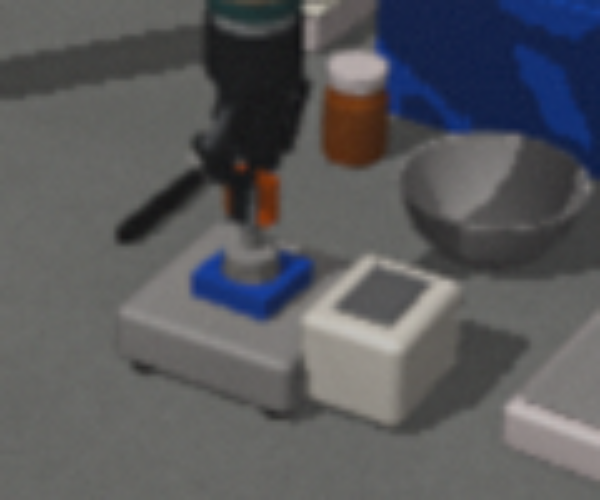

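The key is in the well at full depth: z stays at 0.1265 while the force rises from 2.9 to about 8 N. The wing sits in the grip exactly as it did before, so it hasn't slipped. I'm handing in.

```bash
python3 -c "
from rig import manip
print(manip.sign_off())"
```

```text
the job is handed in; nothing more can be done
None
```

The fitting key is seated upright on the nut, right down, and still held in the gripper. I handed the job in at about 16.5 s.

- **Choice of key:** The nut measured about 29–31 mm across flats and its well about 48 mm. I therefore tried the 45 mm key first, from the tray's right-hand end (y ≈ -0.378). It fitted, so I left the other two standing in the tray untouched.
- **Seat depth:** The key passed the heights where a wrong one would have stopped without any resistance. It stopped at TCP z 0.1265, against 0.1264 expected for a full seat.
- **Firm contact:** Pressing about 1 mm further moved nothing; the force only rose from about 3 to 8 N. The pictures show the key upright in the well and not slipped in the grip.
- **Less certain:** The nut size reading on its own fell between 25 and 31 mm; the well width and the fit itself settled it. About 4 N of sideways load remained at hand-in.
- **Bystanders:** I kept the moves clear of the bowls, tub, spatula, jar and cup, but did not re-check each one in a final picture.

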